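# Fit the hinge pin and inspect it with the loupe

## Task

Take the steel pin with the tall round head from the wooden rack and push it down through the aligned holes of the brass hinge until its head sits fully home on the top plate, and let go of it. Then pick up the loupe by its handle and hold it level, right way up, with its lens centred over the pin's head and level with the middle of the black collar on the rod, which marks the focal height; finish while still holding it there steadily, with the loupe touching nothing else. Leave the collar and all the other things where they are.

Things in the scene. Friction and masses are not known exactly. Their poses are not given: they have to be found in the camera images.
- hinge_pin: The pin to fit. Steel, upright, standing in one of the three holes of the rack (which one varies). Round shaft 10 mm in diameter and 30 mm long, with a 2.5 mm bevel at its foot, pointing down (-z); plain cylindrical head 16 mm in diameter and 22 mm tall above it. Origin: on the axis at the underside of the head, z up. Its head's underside rests on the rack's top, 45 mm above the table. 40 g.
- rack: Fixed wooden block 60 mm (its x) by 170 mm (its y) by 45 mm tall with three upright 12 mm holes 55 mm apart in a row along its y: one in the middle, one either side. All three hold a pin. Origin: centre of its underside. It stands left or right of the fixture (changes places with the loupe).
- fixture: Fixed aluminium base plate, 10 mm thick, from -42 to +122 mm along its x and -65 to +75 mm along its y, carrying a brass hinge between two dark steel jaws (up to 52 mm high, at its y = +42 to +58 and -42 to -58 mm, 44 mm along x) and, at its x = +85, y = +50 mm (on the side away from the robot), an upright steel rod 10 mm in diameter whose top is 195 mm above the table. Origin: at table level straight below the hinge hole; z up.
- hinge_hole (a point): Centre of the mouth of the hinge's hole, on the upper face of the brass fork, 50 mm above the table; axes as the fixture's, the hole runs straight down. The fork's upper plate (hole 11.5 mm), the lug (12 mm) and the fork's lower plate (12.5 mm) are each 8 mm thick, 36 x 36 mm, aligned and fixed; the pin passes through all with its foot hanging free above the base. The pin slides in easily; it is home when the head's underside lies on the upper face.
- focus_mark (a point): Middle of the black round collar (26 mm in diameter, 12 mm tall, with a short pointer) on the upright rod. The height of this point, from 115 to 165 mm above the table, differs each time, and is the height for the centre of the lens. The collar holds by friction: do not touch it.
- loupe: Black loupe lying right way up on the table. Round lens rim 60 mm in diameter and 20 mm tall, its origin at the centre of the rim's underside, z up; straight handle along its -x, 14 mm wide (y), 18 mm tall (z from 10 to 28 mm), from the rim out to 114 mm from the origin, with a small foot down to the table below its last 10 mm. About 110 g (varies by a quarter or so).
- loupe_lens (a point): Centre of the loupe's lens, 10 mm above the loupe's origin; axes as the loupe's.
- loupe_handle (a point): Grip place in the middle of the handle's section, at x = -65 mm, z = 19 mm in the loupe's frame; axes as the loupe's.
- square_pin: Leave alone. Steel pin like hinge_pin but with a square head 15 x 15 x 10 mm; stands in the rack. Origin: centre of the head's underside, z up.
- cone_pin: Leave alone. Steel pin like hinge_pin but with a pointed conical head 16 mm wide, 17 mm tall; stands in the rack. Origin: centre of the head's underside, z up.
- spool: Leave alone. Wooden spool standing upright, 38 mm in diameter, 42 mm tall. Origin: centre of its underside.
- brass_ring: Leave alone. Flat brass ring 44 mm across, 6 mm thick, lying on the table. Origin: centre of its underside.
- glue: Leave alone. White glue bottle standing upright, 34 mm in diameter, 95 mm tall. Origin: centre of its underside.
- mallet: Leave alone. Hammer 220 mm long lying at the far right. Origin: centre of its underside.
- buckle: Leave alone. Flat brass buckle frame about 56 x 46 mm, 6 mm thick, lying on the table at the far side. Origin: centre of its underside.
Not all that is in view belongs to the job. Several things have the shape of the loupe; the one meant has the colours described above.

How it is judged:
By the outcome, as a careful person would: the job done as asked, in the order asked, and still so for the second after the job is handed in, while the arm keeps its last pose, push and grip.
It also fails if it takes over 72 s, if anything falls off the work surface, if the arm or the gripper's body presses on something with over 40 N, if the wrist force passes 120 N, or if a joint passes its speed limit or range.

## Robot

A 7-joint arm with a two-finger parallel gripper is mounted at the origin on the work surface. World frame = base frame: x ahead of the robot, y to its left, z up, the work surface at z = 0. Lengths are in m, angles in rad, forces in N, time in s.
With the tool pointing down it reaches from about 0.4 to 0.925 m from the base axis. Payload 4.1 kg.
Tool frame: the origin (TCP) lies midway between the tips of the shut fingers; the grasp point (between the pads) lies 19 mm behind it; z points along the fingers, y is the line along which they close (so a half turn about z gives the same grasp; the last joint's range is limited). The gripper opens to 85 mm and grips with 20 to 120 N. Pads are 22 mm wide; open, the fingers measure 114 mm over their backs; the gripper's body (76 mm by 85 mm) begins 54 mm behind the grasp point. The pads swing forward as they close: fully open they stand 13 mm farther back than shut.
Start: joints at [1.061, 0.398, 0.045, 1.537, -0.019, 1.207, -0.051], TCP at [0.26, -0.596, 0.231] pointing down, gripper open.
Joint ranges: [-2.82, 2.82], [-0.49, 2.23], [-1.37, 1.46], [0, 2.46], [-1.36, 4.5], [0.23, 2], [-2.94, 2.94]. Speed limits (rad/s): [2.57, 2.57, 3.14, 3.14, 3.14, 3.14, 3.14].

## Interface

Orientations are given as a unit quaternion [x, y, z, w].
In Python, from bench import r gives the robot as it stands.
- The arm moves only by the shell command python3 -m crank 'ROWS' [FORCE]. ROWS is JSON, a list of rows, each an object of numbers: "rx", "ry", "rz": the turn, a rotation vector about the world's x, y, z in rad; "tx", "ty", "tz": the shift along the world's x, y, z in m; "jaw": the finger opening in m, from 0 to 0.0854. In form: [{"rx": .., "ry": .., "rz": .., "tx": .., "ty": .., "tz": .., "jaw": ..}, ...]. A call has 1 to 8 rows; each row shifts and turns the commanded pose from where the row before left it; what a row does not reach is not made up. A row lasts 1/10 s, in which the tool goes at most 50 mm and 8.59 degrees, less where a joint would pass 70% of its speed; a pose out of reach is approached as far as the arm can. A call is refused whole if a number of a shift passes 0.05 or a number of a turn 0.15, either way. A call with a gripper value outside its range is refused whole. The fingers move at their own pace and stop on an object; FORCE is the grip in N (left out, the last holds). Time passes only in rows, so rows that do not move let the fingers close. It gives the time, the measured TCP pose, the force, the opening and the grip force at its end, in the units of the state.
- r.get_obs(): the state, without advancing time (a new reading comes with each control period).
- r.snapshot(name): name is "scene" or "side" or "wrist"; returns the picture (400x640x3 uint8, blue, green, red); there is no depth.
- r.camera_params(name): a dict with "intrinsics" (3x3 intrinsics, pixels), "xyz" and "orientation" of the camera in the world; the wrist camera has in their place "tool_from_camera" (4x4, takes a point from camera to tool coordinates, whose origin is the TCP and whose axes are the flange's). Camera axes: x right, y up, looking along -z (the intrinsics and any distortion apply to the point x, -y, -z); pixel columns grow to the right and rows downward; lengths in m; the calibration is good to about 2 mm. A picture is of the moment at which its call begins: read the wrist's pose just before it. camera_params takes no time and is no camera call.
- r.finish_job(): hands the job in; it is judged then, once.
The state is a dict: "clock": time; "joints": joint angles; "joint_velocities": joint speeds; "joint_efforts": joint torques, N m; "tcp_pos": TCP position; "tcp_rot": TCP orientation; "force": force on the tool from outside, world axes, zero at the start; "moment": the same for the moment, N m; "finger_gap": opening from 0.0 (shut) to 1.0 (fully open); "finger_force": force on a finger pad.
Only numpy, scipy, OpenCV 4.12 (cv2) and the standard library are available. Lean on these libraries where they do the work, as an engineer would, in place of code of your own. Each camera call takes 0.05 s, during which the arm holds its last target. There are 200 camera calls.

## Working session

There is one attempt and no reset: what is moved stays moved. The work goes in short steps, Python scripts to look and compute and a shell command to move; the robot and the scene stay as the last step left them, time stands still between calls to the robot, and variables do not carry over. Pictures are saved under pics/ and viewed, at most 10 in all, crops included, and the job is handed in when it is done.

```bash
mkdir -p pics; ls; python3 - <<'E'
from bench import r
import cv2,numpy as np
o=r.get_obs();print(o)
for n in("scene","side","wrist"):
    cv2.imwrite(f"pics/{n}0.png",r.snapshot(n));print(n,r.camera_params(n))
E
```

```text
pics
{'clock': 0.0, 'joints': array([ 1.06098647,  0.39918955,  0.04504945,  1.53786263, -0.01867658,
        1.20691246, -0.05068951]), 'joint_velocities': array([-1.67602538e-06, -1.05097660e-03, -1.55510745e-06,  1.23769803e-03,
       -6.85959189e-04, -1.21594698e-03,  1.00124304e-04]), 'joint_efforts': array([-2.79943424e-04, -4.75119853e+01,  1.36469331e+00, -2.54224241e+01,
        1.15978421e-02,  9.46297834e-03, -5.74913599e-06]), 'tcp_pos': array([ 0.25933186, -0.59533898,  0.2302731 ]), 'tcp_rot': array([ 9.78966088e-01,  2.04020702e-01, -2.77912918e-04, -9.35051760e-04]), 'force': array([-0.5380898 ,  0.37029159, -0.11331035]), 'moment': array([ 0.01935364, -0.08324378,  0.06312483]), 'finger_force': 0.0, 'finger_gap': 1.0001193925319227}
scene {'intrinsics': array([[396.95035883,   0.        , 321.41860858],
       [  0.        , 396.95035883, 197.3746273 ],
       [  0.        ,   0.        ,   1.        ]]), 'xyz': array([0.93589896, 0.25810141, 0.90276743]), 'orientation': array([0.10717351, 0.23704554, 0.87586299, 0.40643238])}
side {'intrinsics': array([[487.96921626,   0.        , 316.59621383],
       [  0.        , 487.96921626, 208.10044778],
       [  0.        ,   0.        ,   1.        ]]), 'xyz': array([-0.02966611,  0.88266235,  1.04901656]), 'orientation': array([-0.11728568,  0.40061283,  0.87239107, -0.25433689])}
wrist {'intrinsics': array([[346.19662597,   0.        , 317.92660271],
       [  0.        , 346.19662597, 196.70675091],
       [  0.        ,   0.        ,   1.        ]]), 'tool_from_camera': array([[ 1.05522111e-04,  9.46241178e-01,  3.23461933e-01,
         8.32818890e-02],
       [ 9.99999973e-01, -1.67562890e-04,  1.63953755e-04,
         2.46572541e-04],
       [ 2.09340011e-04,  3.23461907e-01, -9.46241170e-01,
        -1.43775232e-01],
       [ 0.00000000e+00,  0.00000000e+00,  0.00000000e+00,
         1.00000000e+00]])}
```

View pics/scene0.png

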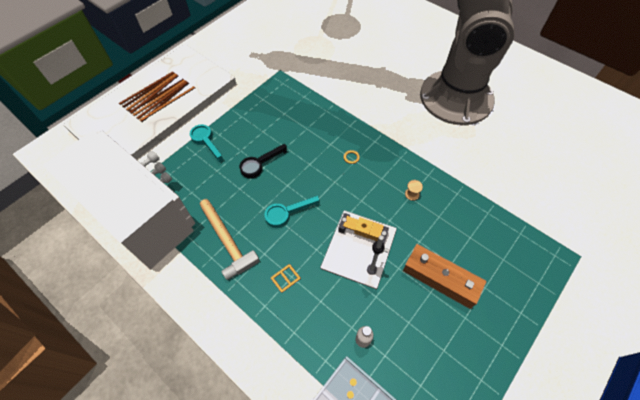

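View pics/side0.png

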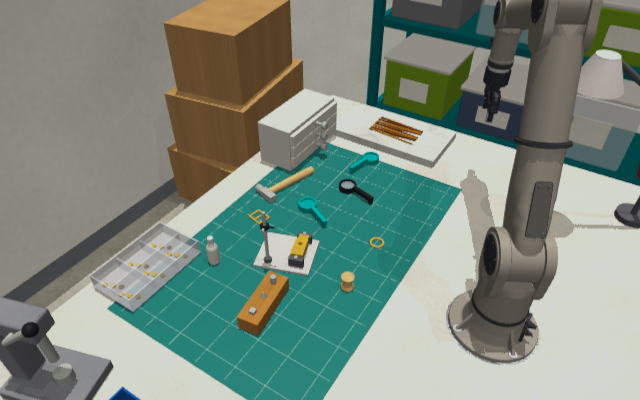

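Scene: the loupe shapes are two teal ones at (201,133) and (277,214), and a black one at (251,167). The black one matches the description. The rack has three pins at (424,258), (446,271) and (470,284). The fixture is at (360,245), with its collar near (378,247). I'll enlarge these to confirm.

```bash
cat > h.py <<'E'
import numpy as np,cv2
from scipy.spatial.transform import Rotation as R
from bench import r
def ray(n,px,obs=None):
    c=r.camera_params(n);d=np.linalg.inv(c["intrinsics"])@[px[0],px[1],1.];d=d*[1,-1,-1]
    if n=="wrist":
        T=np.array(c["tool_from_camera"]);Q=R.from_quat(obs["tcp_rot"]).as_matrix()
        return obs["tcp_pos"]+Q@T[:3,3],Q@T[:3,:3]@d
    return np.array(c["xyz"]),R.from_quat(c["orientation"]).apply(d)
def plane(n,px,z,obs=None):
    o,d=ray(n,px,obs);return o+d*(z-o[2])/d[2]
def tri(*rs):
    A=0;b=0
    for o,d in rs:
        d=d/np.linalg.norm(d);P=np.eye(3)-np.outer(d,d);A=A+P;b=b+P@o
    p=np.linalg.solve(A,b)
    return p,[float(np.linalg.norm(np.cross(p-o,d/np.linalg.norm(d)))) for o,d in rs]
E
python3 - <<'E'
import cv2,numpy as np
s=cv2.imread("pics/scene0.png");d=cv2.imread("pics/side0.png")
a=cv2.resize(s[200:310,320:490],(800-340,300),interpolation=cv2.INTER_CUBIC)
a=cv2.resize(s[205:310,320:490],None,fx=2.8,fy=2.8,interpolation=2)   #476x294
b=cv2.resize(d[215:335,235:325],None,fx=3.5,fy=3.5,interpolation=2)   #315x420
c=cv2.resize(s[140:185,230:295],None,fx=4,fy=4,interpolation=2) #260x180
o=np.zeros((490,800,3),np.uint8);o[:294,:476]=a;o[:420,480:795]=b;o[300:480,:260]=c
cv2.imwrite("pics/crop1.png",o)
E
```

```text
(no output)
```

View pics/crop1.png

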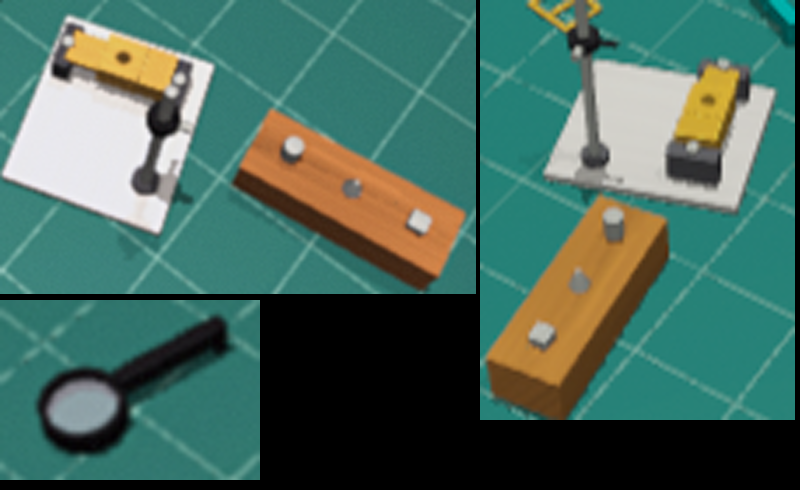

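The crop confirms three things:
- **Round tall head:** crop (292,148), scene (424,257). The cone is in the middle and the square at the other end.
- **Hinge hole and collar:** scene (364,225) and (378,247).
- **Loupe:** the black one at scene (251,167).

```bash
python3 - <<'E'
from h import *
f=lambda n,a,b:print(n,*[np.round(x,4) for x in tri(ray("scene",a),ray("side",b))])
S=lambda x,y:(320+x/2.8,205+y/2.8); D=lambda x,y:(235+(x-480)/3.5,215+y/3.5)
f("head top",S(292,143),D(613,215));f("cone",S(352,187),D(579,279));f("square",S(420,217),D(541,331))
f("hole",S(123,57),D(708,100));f("collar",S(163,118),D(582,39))
print("rodbase",plane("scene",S(145,182),.01),plane("side",D(595,158),.01))
for p in [(68,17),(213,66),(160,233),(3,176)]:print("plate",plane("scene",S(*p),.01).round(4))
s=cv2.imread("pics/scene0.png");d=cv2.imread("pics/side0.png")
res={}
for n,im,(x0,x1,y0,y1) in(("scene",s,(235,292,140,185)),("side",d,(335,378,175,207))):
    m=(im.max(2)<60).astype(np.uint8);z=np.zeros_like(m);z[y0:y1,x0:x1]=m[y0:y1,x0:x1]
    cs=max(cv2.findContours(z,cv2.RETR_EXTERNAL,2)[0],key=cv2.contourArea)
    P=np.array([plane(n,p,.02) for p in cs[:,0].astype(float)])
    print(n,cv2.contourArea(cs),cv2.boundingRect(cs),cv2.minAreaRect((P[:,:2]*1000).astype(np.float32)))
f("lens",(230+83/4,140+107/4),(347.5,186))
E
```

```text
head top [0.5348 0.2152 0.0654] [0.0002 0.0002]
cone [0.5278 0.2704 0.0505] [0.0014 0.0014]
square [0.5182 0.325  0.0561] [0.0001 0.0001]
hole [0.553  0.0608 0.0486] [0.0009 0.0009]
collar [0.6173 0.1361 0.1448] [0.0003 0.0003]
rodbase [0.61736956 0.13742398 0.01      ] [0.61633984 0.13497675 0.01      ]
plate [ 0.5363 -0.01    0.01  ]
plate [0.4919 0.1191 0.01  ]
plate [0.6446 0.1729 0.01  ]
plate [0.6902 0.043  0.01  ]
scene 591.5 (239, 144, 48, 35) ((560.662841796875, -265.8069763183594), (71.08768463134766, 143.28610229492188), 65.40248107910156)
side 297.5 (339, 179, 34, 25) ((553.9737548828125, -263.88995361328125), (70.3200912475586, 153.21336364746094), 66.20021057128906)
lens [ 0.5938 -0.2902  0.0115] [0.0007 0.0007]
```

Triangulated heights fit the text: head top 0.065, hole 0.049, collar 0.145. The rod's position also agrees with the fixture geometry, with yaw about 19°. I'm moving over the hinge for a wrist view.

```bash
python3 -m crank '[{"tx":0.018,"ty":0.041,"tz":0.002,"rz":0.093,"jaw":0.0854},{"tx":0.018,"ty":0.041,"tz":0.002,"rz":0.093,"jaw":0.0854},{"tx":0.018,"ty":0.041,"tz":0.002,"rz":0.093,"jaw":0.0854},{"tx":0.018,"ty":0.041,"tz":0.002,"rz":0.093,"jaw":0.0854},{"tx":0.018,"ty":0.041,"tz":0.002,"rz":0.093,"jaw":0.0854},{"tx":0.018,"ty":0.041,"tz":0.002,"rz":0.093,"jaw":0.0854},{"tx":0.018,"ty":0.041,"tz":0.002,"rz":0.093,"jaw":0.0854},{"tx":0.018,"ty":0.041,"tz":0.002,"rz":0.093,"jaw":0.0854}]'
python3 -m crank '[{"tx":0.018,"ty":0.041,"tz":0.002,"rz":0.093,"jaw":0.0854},{"tx":0.018,"ty":0.041,"tz":0.002,"rz":0.093,"jaw":0.0854},{"tx":0.018,"ty":0.041,"tz":0.002,"rz":0.093,"jaw":0.0854},{"tx":0.018,"ty":0.041,"tz":0.002,"rz":0.093,"jaw":0.0854},{"tx":0.018,"ty":0.041,"tz":0.002,"rz":0.093,"jaw":0.0854},{"tx":0.018,"ty":0.041,"tz":0.002,"rz":0.093,"jaw":0.0854},{"tx":0.018,"ty":0.041,"tz":0.002,"rz":0.093,"jaw":0.0854},{"tx":0,"ty":0,"tz":0,"jaw":0.0854}]'
cat > snap.py <<'E'
import sys,pickle
from h import *
o=r.get_obs();im=r.snapshot("wrist");n=sys.argv[1]
cv2.imwrite(f"pics/{n}.png",im);pickle.dump(o,open(f"pics/{n}.pkl","wb"))
print(o["clock"],o["tcp_pos"].round(4),R.from_quat(o["tcp_rot"]).as_matrix().round(3).tolist(),o["joints"].round(2))
E
python3 snap.py w1
```

```text
0.15 [ 0.2594 -0.5955  0.2305] [[0.917, 0.399, -0.001], [0.399, -0.917, 0.001], [-0.0, -0.001, -1.0]] [ 1.06  0.4   0.05  1.54 -0.02  1.21 -0.05]$[0]: bad value
$[0]: bad value
```

View pics/w1.png

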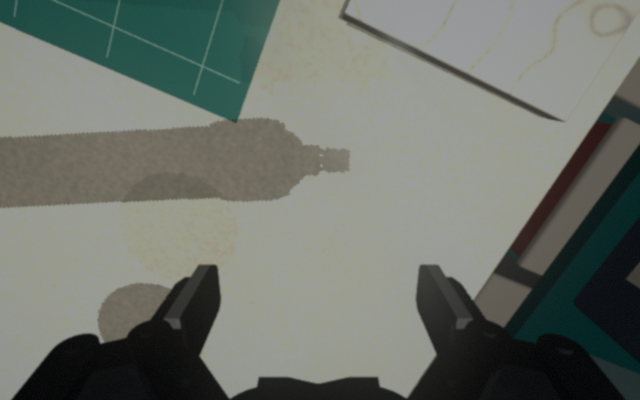

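The move was refused, because every key has to be given in each row. The picture only shows bare table from the start pose, with the open fingertips at (207,268) and (430,268). I'll retry with full rows.

```bash
python3 -m crank '[{"rx":0,"ry":0,"rz":0.093,"tx":0.018,"ty":0.041,"tz":0.002,"jaw":0.0854},{"rx":0,"ry":0,"rz":0.093,"tx":0.018,"ty":0.041,"tz":0.002,"jaw":0.0854},{"rx":0,"ry":0,"rz":0.093,"tx":0.018,"ty":0.041,"tz":0.002,"jaw":0.0854},{"rx":0,"ry":0,"rz":0.093,"tx":0.018,"ty":0.041,"tz":0.002,"jaw":0.0854},{"rx":0,"ry":0,"rz":0.093,"tx":0.018,"ty":0.041,"tz":0.002,"jaw":0.0854},{"rx":0,"ry":0,"rz":0.093,"tx":0.018,"ty":0.041,"tz":0.002,"jaw":0.0854},{"rx":0,"ry":0,"rz":0.093,"tx":0.018,"ty":0.041,"tz":0.002,"jaw":0.0854},{"rx":0,"ry":0,"rz":0.093,"tx":0.018,"ty":0.041,"tz":0.002,"jaw":0.0854}]' 
python3 -m crank '[{"rx":0,"ry":0,"rz":0.093,"tx":0.018,"ty":0.041,"tz":0.002,"jaw":0.0854},{"rx":0,"ry":0,"rz":0.093,"tx":0.018,"ty":0.041,"tz":0.002,"jaw":0.0854},{"rx":0,"ry":0,"rz":0.093,"tx":0.018,"ty":0.041,"tz":0.002,"jaw":0.0854},{"rx":0,"ry":0,"rz":0.093,"tx":0.018,"ty":0.041,"tz":0.002,"jaw":0.0854},{"rx":0,"ry":0,"rz":0.093,"tx":0.018,"ty":0.041,"tz":0.002,"jaw":0.0854},{"rx":0,"ry":0,"rz":0.093,"tx":0.018,"ty":0.041,"tz":0.002,"jaw":0.0854},{"rx":0,"ry":0,"rz":0.093,"tx":0.018,"ty":0.041,"tz":0.002,"jaw":0.0854},{"rx":0,"ry":0,"rz":0,"tx":0,"ty":0,"tz":0,"jaw":0.0854}]'
python3 snap.py w2
```

```text
clock: 1.0
tcp_pos: [0.4039, -0.2662, 0.2475]
tcp_rot: [0.837, 0.547, 0.0, 0.0]
force: [1.7, 0.0, -0.2]
finger_gap: 1.0
finger_force: 0.0
clock: 1.8
tcp_pos: [0.531, 0.027, 0.262]
tcp_rot: [0.615, 0.789, 0.003, -0.001]
force: [-0.7, 0.2, 0.0]
finger_gap: 0.995
finger_force: 0.0
1.8 [0.531 0.027 0.262] [[-0.245, 0.97, 0.002], [0.97, 0.245, 0.005], [0.004, 0.004, -1.0]] [ 0.37  0.19 -0.57  1.77  0.11  1.21  0.02]
```

View pics/w2.png

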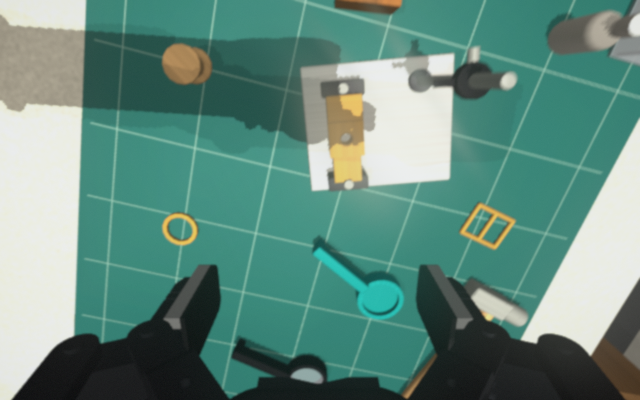

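The wrist view shows the hinge hole at (347,138), the collar at (472,80), the rod foot at (420,80) and the black loupe at the bottom (305,370). Next, over to the pin.

```bash
python3 -m crank '[{"rx":0,"ry":0,"rz":-0.02,"tx":0.001,"ty":0.037,"tz":0,"jaw":0.06},{"rx":0,"ry":0,"rz":-0.02,"tx":0.001,"ty":0.037,"tz":0,"jaw":0.06},{"rx":0,"ry":0,"rz":-0.02,"tx":0.001,"ty":0.037,"tz":0,"jaw":0.06},{"rx":0,"ry":0,"rz":-0.02,"tx":0.001,"ty":0.037,"tz":-0.02,"jaw":0.06},{"rx":0,"ry":0,"rz":-0.02,"tx":0,"ty":0.037,"tz":-0.03,"jaw":0.06},{"rx":0,"ry":0,"rz":0,"tx":0,"ty":0,"tz":-0.02,"jaw":0.06},{"rx":0,"ry":0,"rz":0,"tx":0,"ty":0,"tz":0,"jaw":0.06},{"rx":0,"ry":0,"rz":0,"tx":0,"ty":0,"tz":0,"jaw":0.06}]'
python3 snap.py w3
```

```text
clock: 2.65
tcp_pos: [0.5341, 0.202, 0.1914]
tcp_rot: [0.659, 0.752, -0.001, 0.0]
force: [1.2, -0.2, 0.3]
finger_gap: 0.7
finger_force: 0.0
2.65 [0.5341 0.202  0.1914] [[-0.132, 0.991, -0.0], [0.991, 0.132, -0.001], [-0.001, -0.0, -1.0]] [ 0.07  0.34 -0.63  1.76  0.23  1.11 -0.5 ]
```

View pics/w3.png

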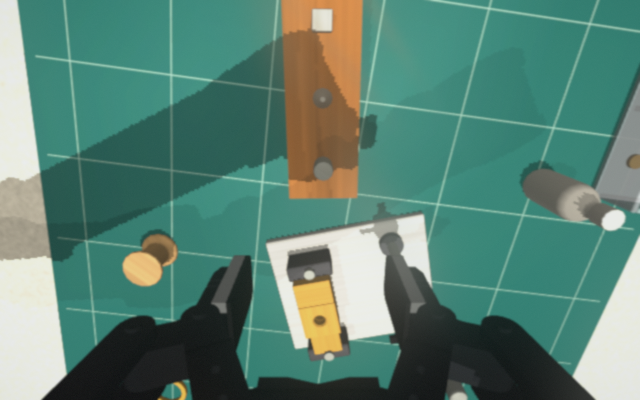

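The round head is at (323,171), with the cone at (322,98) and the square at (322,20). The hole is at (320,321). Now precise fits.

```bash
python3 - <<'E'
from h import *
import pickle
L=lambda n:(cv2.imread(f"pics/{n}.png"),pickle.load(open(f"pics/{n}.pkl","rb")))
w2,o2=L("w2");w3,o3=L("w3");s=cv2.imread("pics/scene0.png");d=cv2.imread("pics/side0.png")
def big(m,x0,x1,y0,y1):
    z=np.zeros_like(m,np.uint8);z[y0:y1,x0:x1]=m[y0:y1,x0:x1]
    c=max(cv2.findContours(z,cv2.RETR_EXTERNAL,2)[0],key=cv2.contourArea);M=cv2.moments(c)
    return (M["m10"]/M["m00"],M["m01"]/M["m00"]),cv2.contourArea(c),cv2.boundingRect(c)
def sat(im):return cv2.cvtColor(im,cv2.COLOR_BGR2HSV)[...,1]
val=lambda im:im.max(2)
h3=big(val(w3)<105,308,334,310,332);h2=big(val(w2)<95,337,358,128,148);print("hole",h3,h2)
for lbl,p in(("w3",plane("wrist",h3[0],.05,o3)),("w2",plane("wrist",h2[0],.05,o2))):print(lbl,p.round(4))
print(tri(ray("wrist",h3[0],o3),ray("wrist",h2[0],o2)))
print(tri(ray("wrist",h3[0],o3),ray("wrist",h2[0],o2),ray("scene",(363.9,225.4)),ray("side",(300.1,243.6))))
p3=big(sat(w3)<90,308,338,155,186);print("pin",p3,plane("wrist",p3[0],.067,o3))
hs=big(sat(s)<90,416,432,248,268);hd=big(sat(d)<90,264,281,268,290);print(hs,hd)
print(tri(ray("wrist",p3[0],o3),ray("scene",hs[0]),ray("side",hd[0])))
print(w3[160:184:2,323].tolist())
o=np.hstack([cv2.resize(w3[150:195,300:346],None,fx=8,fy=8,interpolation=2),cv2.resize(w3[300:345,297:343],None,fx=8,fy=8,interpolation=2)])
cv2.imwrite("pics/crop2.png",o)
E
```

```text
Traceback (most recent call last):
ValueError: max() iterable argument is empty
```

```bash
python3 - <<'E'
from h import *
import pickle
L=lambda n:(cv2.imread(f"pics/{n}.png"),pickle.load(open(f"pics/{n}.pkl","rb")))
w2,o2=L("w2");w3,o3=L("w3");s=cv2.imread("pics/scene0.png");d=cv2.imread("pics/side0.png")
def big(v,x0,x1,y0,y1):
    z=np.zeros(v.shape,np.uint8);c=v[y0:y1,x0:x1];t,b=cv2.threshold(c,0,255,cv2.THRESH_BINARY_INV+cv2.THRESH_OTSU)
    z[y0:y1,x0:x1]=b;c=max(cv2.findContours(z,cv2.RETR_EXTERNAL,2)[0],key=cv2.contourArea);M=cv2.moments(c)
    return (M["m10"]/M["m00"],M["m01"]/M["m00"]),cv2.contourArea(c),cv2.boundingRect(c),t
sat=lambda im:cv2.cvtColor(im,cv2.COLOR_BGR2HSV)[...,1]
g=lambda im:np.ascontiguousarray(im[...,2])
h3=big(g(w3),311,330,313,330);h2=big(sat(w2),338,356,129,147);print("hole",h3,h2)
print(plane("wrist",h3[0],.05,o3),plane("wrist",h2[0],.05,o2))
print(tri(ray("wrist",h3[0],o3),ray("wrist",h2[0],o2)))
print(tri(ray("wrist",h3[0],o3),ray("scene",(363.9,225.4)),ray("side",(300.1,243.6))))
p3=big(sat(w3),308,338,155,186);print("pin",p3,plane("wrist",p3[0],.067,o3))
hs=big(sat(s),414,434,247,268);hd=big(sat(d),264,282,267,290);print(hs,hd)
print(tri(ray("wrist",p3[0],o3),ray("scene",hs[0]),ray("side",hd[0])))
up=lambda c:cv2.resize(c,(380,380),interpolation=2)
cv2.imwrite("pics/crop2.png",np.hstack([up(w3[151:191,303:343]),up(w2[119:159,327:367])]))
E
```

```text
hole ((319.29629629629625, 320.0631808278867), 76.5, (314, 316, 12, 9), 176.0) ((345.77777777777777, 137.7457264957265), 78.0, (340, 133, 12, 10), 73.0)
[0.55430672 0.05972934 0.05      ] [0.55292493 0.05985757 0.05      ]
(array([0.55361089, 0.05984224, 0.05004707]), [0.0006867953759033569, 0.0006867953759034729])
(array([0.55360033, 0.06059705, 0.04935142]), [0.0012902739889093064, 0.001232291100249656, 0.0010970658752246971])
pin ((322.76301703163017, 168.19367396593674), 342.5, (313, 157, 20, 23), 85.0) [0.53578524 0.21774575 0.067     ]
((424.0245614035087, 257.8140350877193), 47.5, (420, 254, 9, 9), 97.0) ((274.38888888888886, 268.3376068376068), 39.0, (264, 267, 18, 9), 100.0)
(array([0.53876919, 0.21468245, 0.08234573]), [0.007600436244868324, 0.007932675982498652, 0.011188437468661123])
```

View pics/crop2.png

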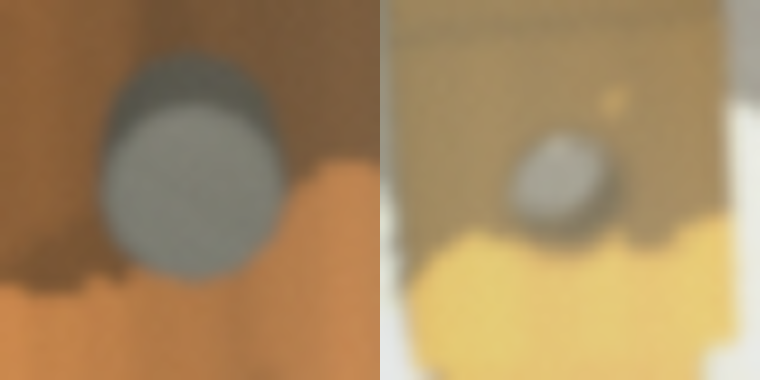

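The head's top disc is centred at wrist pixel (322.8,170.6), below its darker side. In w2 the hole's outline is centred at (345.9,138.2).

```bash
python3 - <<'E'
from h import *
import pickle
o3=pickle.load(open("pics/w3.pkl","rb"));o2=pickle.load(open("pics/w2.pkl","rb"))
print(plane("wrist",(322.8,170.6),.067,o3))
print(tri(ray("wrist",(322.8,170.6),o3),ray("scene",(424.3,256.1)),ray("side",(273,276.4))))
print(plane("wrist",(319.3,320.1),.05,o3),plane("wrist",(345.9,138.2),.05,o2))
# rack direction from w3 pins: cone tip & square top
a=plane("wrist",(322.3,20),.055,o3);b=plane("wrist",(322.8,170.6),.067,o3);print("rack yaw",np.degrees(np.arctan2(-(a-b)[0],(a-b)[1])))
E
```

```text
[0.53608397 0.21579464 0.067     ]
(array([0.53533946, 0.21524475, 0.06557487]), [0.0008331407108087011, 0.000308435124543579, 0.0006518954769773625])
[0.55431622 0.05968627 0.05      ] [0.55317225 0.05943974 0.05      ]
rack yaw 7.963738526152631
```

Pin at (0.536, 0.2156), head top about 0.066. Hole at (0.5537, 0.060), height 0.050. Heights match the text, so I'm descending on the pin.

```bash
python3 -m crank '[{"rx":0,"ry":0,"rz":0,"tx":0.002,"ty":0.0136,"tz":0,"jaw":0.05},{"rx":0,"ry":0,"rz":0,"tx":0,"ty":0,"tz":-0.05,"jaw":0.05},{"rx":0,"ry":0,"rz":0,"tx":0,"ty":0,"tz":-0.04,"jaw":0.05},{"rx":0,"ry":0,"rz":0,"tx":0,"ty":0,"tz":-0.025,"jaw":0.05},{"rx":0,"ry":0,"rz":0,"tx":0,"ty":0,"tz":-0.015,"jaw":0.05},{"rx":0,"ry":0,"rz":0,"tx":0,"ty":0,"tz":-0.01,"jaw":0.05},{"rx":0,"ry":0,"rz":0,"tx":0,"ty":0,"tz":0,"jaw":0.05},{"rx":0,"ry":0,"rz":0,"tx":0,"ty":0,"tz":0,"jaw":0.05}]' 40
```

```text
clock: 3.5
tcp_pos: [0.5367, 0.2183, 0.0527]
tcp_rot: [0.658, 0.753, 0.001, 0.001]
force: [-0.4, 1.1, 0.9]
finger_gap: 0.583
finger_force: 0.0
```

```bash
python3 -m crank '[{"rx":0,"ry":0,"rz":0,"tx":-0.0005,"ty":-0.0025,"tz":-0.003,"jaw":0.05},{"rx":0,"ry":0,"rz":0,"tx":0,"ty":0,"tz":0,"jaw":0.01},{"rx":0,"ry":0,"rz":0,"tx":0,"ty":0,"tz":0,"jaw":0.01},{"rx":0,"ry":0,"rz":0,"tx":0,"ty":0,"tz":0,"jaw":0.01},{"rx":0,"ry":0,"rz":0,"tx":0,"ty":0,"tz":0,"jaw":0.01},{"rx":0,"ry":0,"rz":0,"tx":0,"ty":0,"tz":0,"jaw":0.01},{"rx":0,"ry":0,"rz":0,"tx":0,"ty":0,"tz":0,"jaw":0.01},{"rx":0,"ry":0,"rz":0,"tx":0,"ty":0,"tz":0,"jaw":0.01}]' 60
```

```text
clock: 4.3
tcp_pos: [0.5355, 0.2152, 0.049]
tcp_rot: [0.658, 0.753, 0.0, 0.0]
force: [-1.2, -1.4, 6.2]
finger_gap: 0.157
finger_force: 58.5
```

```bash
python3 -m crank '[{"rx":0,"ry":0,"rz":0,"tx":0,"ty":0,"tz":0.01,"jaw":0.01},{"rx":0,"ry":0,"rz":0,"tx":0,"ty":0,"tz":0.02,"jaw":0.01},{"rx":0,"ry":0,"rz":0,"tx":0,"ty":0,"tz":0.03,"jaw":0.01},{"rx":0,"ry":0,"rz":0,"tx":0,"ty":0,"tz":0.03,"jaw":0.01},{"rx":0,"ry":0,"rz":0,"tx":0,"ty":0,"tz":0.01,"jaw":0.01},{"rx":0,"ry":0,"rz":0,"tx":0,"ty":0,"tz":0,"jaw":0.01},{"rx":0,"ry":0,"rz":0,"tx":0,"ty":0,"tz":0,"jaw":0.01}]'
python3 snap.py w4; python3 - <<'E'
from bench import r
import cv2,numpy as np
w=cv2.imread("pics/w4.png")
s=r.snapshot("scene");d=r.snapshot("side");cv2.imwrite("pics/scene1.png",s);cv2.imwrite("pics/side1.png",d)
a=cv2.resize(w[200:400,170:470],(600,400),interpolation=2)
b=cv2.resize(d[210:330,230:330],(200,240),interpolation=2)
o=np.zeros((400,800,3),np.uint8);o[:,:600]=a;o[:240,600:]=b
cv2.imwrite("pics/crop3.png",o)
E
```

```text
clock: 5.0
tcp_pos: [0.5343, 0.2146, 0.1473]
tcp_rot: [0.658, 0.753, -0.001, -0.0]
force: [0.3, -0.1, -1.3]
finger_gap: 0.154
finger_force: 59.1
5.0 [0.5343 0.2146 0.1473] [[-0.135, 0.991, -0.002], [0.991, 0.135, -0.001], [-0.001, -0.002, -1.0]] [ 0.04  0.4  -0.62  1.8   0.27  1.03 -0.55]
```

View pics/crop3.png

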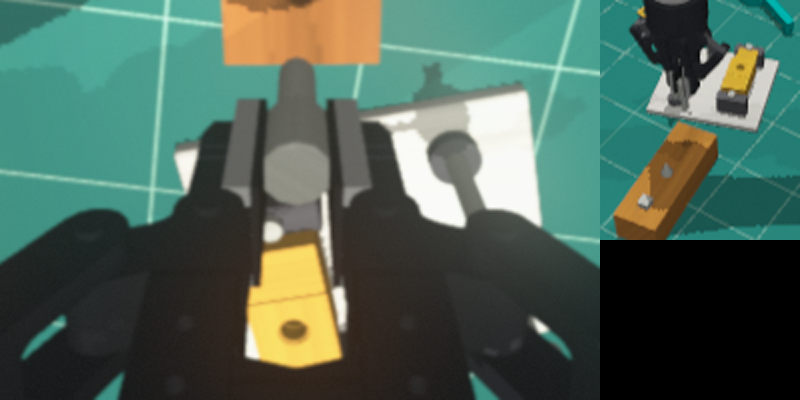

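The pin is held upright between the pads and its hole in the rack is empty. The head's top is at crop (296,171), wrist pixel (317.8,285.3). The hinge hole is at crop (293,329), wrist pixel (316.4,364.4). Both are in one view, so I can take the relative offset.

```bash
python3 - <<'E'
from h import *
import pickle
o=pickle.load(open("pics/w4.pkl","rb"));t=o["tcp_pos"]
h=plane("wrist",(317.8,285.3),t[2]+.018,o);print("head",h,h-t)
k=plane("wrist",(316.4,364.4),.05,o);print("hole",k)
# foot: lower near-edge of shaft tip
f=plane("wrist",(318.3,231.5),t[2]-.034,o);print("foot edge",f-t)
E
```

```text
head [0.53428387 0.21536411 0.16530839] [-6.01654293e-05  7.26214578e-04  1.80000000e-02]
hole [0.55380325 0.06026599 0.05      ]
foot edge [-4.52549759e-05  1.68035379e-03 -3.40000000e-02]
```

```bash
python3 -m crank '[{"rx":0,"ry":0,"rz":0.04,"tx":-0.017,"ty":-0.035,"tz":0,"jaw":0.01},{"rx":0,"ry":0,"rz":0.04,"tx":-0.017,"ty":-0.035,"tz":0,"jaw":0.01},{"rx":0,"ry":0,"rz":0.04,"tx":0,"ty":-0.035,"tz":0,"jaw":0.01},{"rx":0,"ry":0,"rz":0.04,"tx":0.0265,"ty":-0.025,"tz":0,"jaw":0.01},{"rx":0,"ry":0,"rz":0.04,"tx":0.0265,"ty":-0.025,"tz":0,"jaw":0.01},{"rx":0,"ry":0,"rz":0,"tx":0,"ty":0,"tz":0,"jaw":0.01},{"rx":0,"ry":0,"rz":0,"tx":0,"ty":0,"tz":0,"jaw":0.01},{"rx":0,"ry":0,"rz":0,"tx":0,"ty":0,"tz":0,"jaw":0.01}]'; python3 snap.py w5
```

```text
clock: 5.95
tcp_pos: [0.553, 0.0613, 0.1476]
tcp_rot: [0.579, 0.816, -0.0, -0.001]
force: [-0.3, 0.4, -0.2]
finger_gap: 0.153
finger_force: 59.1
5.95 [0.553  0.0613 0.1476] [[-0.33, 0.944, -0.002], [0.944, 0.33, 0.001], [0.001, -0.002, -1.0]] [ 0.31  0.37 -0.62  1.84  0.24  1.01 -0.07]
```

```bash
python3 -m crank '[{"rx":0,"ry":0,"rz":0,"tx":0.0007,"ty":-0.0017,"tz":-0.02,"jaw":0.01},{"rx":0,"ry":0,"rz":0,"tx":0,"ty":0,"tz":-0.02,"jaw":0.01},{"rx":0,"ry":0,"rz":0,"tx":0,"ty":0,"tz":-0.017,"jaw":0.01},{"rx":0,"ry":0,"rz":0,"tx":0,"ty":0,"tz":0,"jaw":0.01},{"rx":0,"ry":0,"rz":0,"tx":0,"ty":0,"tz":0,"jaw":0.01},{"rx":0,"ry":0,"rz":0,"tx":0,"ty":0,"tz":-0.004,"jaw":0.01},{"rx":0,"ry":0,"rz":0,"tx":0,"ty":0,"tz":-0.004,"jaw":0.01},{"rx":0,"ry":0,"rz":0,"tx":0,"ty":0,"tz":0,"jaw":0.01}]'
```

```text
clock: 6.8
tcp_pos: [0.5547, 0.0584, 0.0833]
tcp_rot: [0.579, 0.815, -0.0, 0.0]
force: [-0.4, -0.3, -0.2]
finger_gap: 0.16
finger_force: 59.1
```

```bash
python3 -m crank '[{"rx":0,"ry":0,"rz":0,"tx":-0.0005,"ty":0.0006,"tz":-0.002,"jaw":0.01},{"rx":0,"ry":0,"rz":0,"tx":0,"ty":0,"tz":-0.003,"jaw":0.01},{"rx":0,"ry":0,"rz":0,"tx":0,"ty":0,"tz":-0.003,"jaw":0.01},{"rx":0,"ry":0,"rz":0,"tx":0,"ty":0,"tz":0,"jaw":0.01}]'
```

```text
clock: 7.2
tcp_pos: [0.5539, 0.0589, 0.0748]
tcp_rot: [0.579, 0.815, -0.0, -0.0]
force: [0.2, -0.6, -1.3]
finger_gap: 0.157
finger_force: 59.1
```

```bash
python3 -m crank '[{"rx":0,"ry":0,"rz":0,"tx":0,"ty":0,"tz":-0.004,"jaw":0.01},{"rx":0,"ry":0,"rz":0,"tx":0,"ty":0,"tz":-0.004,"jaw":0.01},{"rx":0,"ry":0,"rz":0,"tx":0,"ty":0,"tz":-0.004,"jaw":0.01},{"rx":0,"ry":0,"rz":0,"tx":0,"ty":0,"tz":-0.003,"jaw":0.01},{"rx":0,"ry":0,"rz":0,"tx":0,"ty":0,"tz":0,"jaw":0.01}]'
```

```text
clock: 7.7
tcp_pos: [0.5539, 0.059, 0.0597]
tcp_rot: [0.579, 0.815, -0.0, -0.0]
force: [-0.2, 0.2, 0.4]
finger_gap: 0.156
finger_force: 59.1
```

```bash
python3 -m crank '[{"rx":0,"ry":0,"rz":0,"tx":0,"ty":0,"tz":-0.003,"jaw":0.01},{"rx":0,"ry":0,"rz":0,"tx":0,"ty":0,"tz":-0.002,"jaw":0.01},{"rx":0,"ry":0,"rz":0,"tx":0,"ty":0,"tz":-0.001,"jaw":0.01},{"rx":0,"ry":0,"rz":0,"tx":0,"ty":0,"tz":0,"jaw":0.01}]'
```

```text
clock: 8.1
tcp_pos: [0.5543, 0.0591, 0.0542]
tcp_rot: [0.579, 0.815, 0.0, -0.0]
force: [0.2, -0.5, -0.2]
finger_gap: 0.157
finger_force: 59.2
```

```bash
python3 -m crank '[{"rx":0,"ry":0,"rz":0,"tx":0,"ty":0,"tz":-0.001,"jaw":0.01},{"rx":0,"ry":0,"rz":0,"tx":0,"ty":0,"tz":0,"jaw":0.01}]';python3 -m crank '[{"rx":0,"ry":0,"rz":0,"tx":0,"ty":0,"tz":-0.0008,"jaw":0.01},{"rx":0,"ry":0,"rz":0,"tx":0,"ty":0,"tz":0,"jaw":0.01}]'
```

```text
clock: 8.3
tcp_pos: [0.5545, 0.0591, 0.054]
tcp_rot: [0.579, 0.815, -0.0, 0.0]
force: [-2.3, -0.2, 4.4]
finger_gap: 0.159
finger_force: 59.6
clock: 8.5
tcp_pos: [0.5545, 0.0591, 0.0539]
tcp_rot: [0.579, 0.815, -0.0, 0.0]
force: [-4.3, -1.0, 10.8]
finger_gap: 0.158
finger_force: 60.3
```

Contact at the home height: the underside is at 0.0539 − 0.004 ≈ 0.050. Letting go and rising.

```bash
python3 -m crank '[{"rx":0,"ry":0,"rz":0,"tx":0,"ty":0,"tz":0,"jaw":0.04},{"rx":0,"ry":0,"rz":0,"tx":0,"ty":0,"tz":0,"jaw":0.04},{"rx":0,"ry":0,"rz":0,"tx":0,"ty":0,"tz":0,"jaw":0.04},{"rx":0,"ry":0,"rz":0,"tx":0,"ty":0,"tz":0.02,"jaw":0.04},{"rx":0,"ry":0,"rz":0,"tx":0,"ty":0,"tz":0.04,"jaw":0.04},{"rx":0,"ry":0,"rz":0,"tx":0,"ty":0,"tz":0.04,"jaw":0.04},{"rx":0,"ry":0,"rz":0,"tx":0,"ty":0,"tz":0.04,"jaw":0.04},{"rx":0,"ry":0,"rz":0,"tx":0,"ty":0,"tz":0,"jaw":0.04}]' 30
python3 -m crank '[{"rx":0,"ry":0,"rz":0,"tx":0,"ty":-0.02,"tz":0.02,"jaw":0.04},{"rx":0,"ry":0,"rz":0,"tx":0,"ty":-0.04,"tz":0.02,"jaw":0.04},{"rx":0,"ry":0,"rz":0,"tx":0,"ty":-0.04,"tz":0,"jaw":0.04},{"rx":0,"ry":0,"rz":0,"tx":0,"ty":-0.04,"tz":0,"jaw":0.04},{"rx":0,"ry":0,"rz":0,"tx":0,"ty":-0.04,"tz":0,"jaw":0.04},{"rx":0,"ry":0,"rz":0,"tx":0,"ty":0,"tz":0,"jaw":0.04},{"rx":0,"ry":0,"rz":0,"tx":0,"ty":0,"tz":0,"jaw":0.04}]'; python3 snap.py w6
python3 - <<'E'
from bench import r
import cv2,numpy as np
w=cv2.imread("pics/w6.png")
s=r.snapshot("scene");d=r.snapshot("side");cv2.imwrite("pics/scene2.png",s);cv2.imwrite("pics/side2.png",d)
o=np.zeros((600,640,3),np.uint8);o[:400]=w
o[400:,:200]=cv2.resize(s[205:245,344:384],(200,200),interpolation=2);o[400:,200:400]=cv2.resize(d[220:260,280:320],(200,200),interpolation=2)
o[400:,400:600]=cv2.resize(d[215:255,244:284],(200,200),interpolation=2)
cv2.imwrite("pics/crop4.png",o)
E
```

```text
clock: 9.3
tcp_pos: [0.5582, 0.0602, 0.1983]
tcp_rot: [0.579, 0.815, 0.004, 0.004]
force: [0.4, -0.1, 0.1]
finger_gap: 0.469
finger_force: 0.0
clock: 10.0
tcp_pos: [0.5537, -0.1221, 0.2315]
tcp_rot: [0.58, 0.814, -0.0, -0.001]
force: [0.0, 1.0, -0.2]
finger_gap: 0.469
finger_force: 0.0
10.0 [ 0.5537 -0.1221  0.2315] [[-0.326, 0.945, -0.001], [0.945, 0.326, 0.001], [0.001, -0.001, -1.0]] [ 0.6   0.29 -0.55  1.73  0.16  1.18  0.33]
```

View pics/crop4.png

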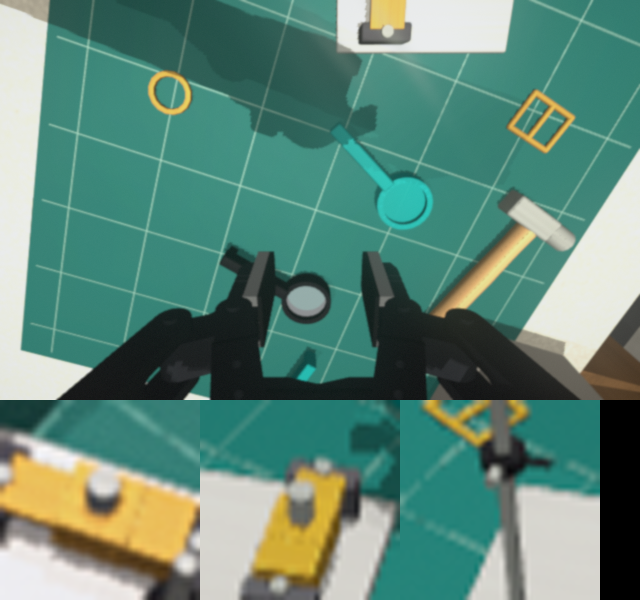

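Pin seated upright in the hinge with its head on the plate, at scene (364,220) and side (300,237). The black loupe's lens is at wrist pixel (306,299). Now the numbers for it.

```bash
python3 - <<'E'
from h import *
import pickle
print("headtop",tri(ray("scene",(363.9,220.1)),ray("side",(299.7,237.5))))
print("collar",tri(ray("scene",(378,247)),ray("side",(264.1,225.5))))
o=pickle.load(open("pics/w6.pkl","rb"));w=cv2.imread("pics/w6.png");s=cv2.imread("pics/scene2.png");d=cv2.imread("pics/side2.png")
def glass(im,x0,x1,y0,y1,inv=False):
    hsv=cv2.cvtColor(im,cv2.COLOR_BGR2HSV);m=((hsv[...,1]<70)&(hsv[...,2]>90)).astype(np.uint8);z=np.zeros_like(m);z[y0:y1,x0:x1]=m[y0:y1,x0:x1]
    c=max(cv2.findContours(z,cv2.RETR_EXTERNAL,2)[0],key=cv2.contourArea);M=cv2.moments(c);return (M["m10"]/M["m00"],M["m01"]/M["m00"]),cv2.contourArea(c),cv2.boundingRect(c)
gw=glass(w,275,340,270,330);gs=glass(s,238,266,152,182);gd=glass(d,338,358,177,195);print(gw,gs,gd)
print("lens",tri(ray("wrist",gw[0],o),ray("scene",gs[0]),ray("side",gd[0])),plane("wrist",gw[0],.01,o))
L=plane("wrist",gw[0],.01,o)[:2]
for n,im,(x0,x1,y0,y1) in(("scene",s,(235,292,140,185)),("side",d,(335,378,175,207))):
    m=(im.max(2)<60);ys,xs=np.nonzero(m[y0:y1,x0:x1])
    P=np.array([plane(n,(x+x0,y+y0),.024)[:2] for x,y in zip(xs,ys)]);D=P-L;q=np.linalg.norm(D,axis=1);k=(q>.05)&(q<.125)
    D=D[k];m_=D.mean(0);
    c=P[k].mean(0);_,_,V=np.linalg.svd(P[k]-c);v=V[0]*np.sign(V[0]@(L-c));print(n,k.sum(),"mid",c,"dir loupe x deg",np.degrees(np.arctan2(v[1],v[0])),"via lens",np.degrees(np.arctan2(*(L-c)[::-1])),q[k].max())
E
```

```text
headtop (array([0.55369452, 0.05915581, 0.0724632 ]), [0.00041217548690264454, 0.0004121754869025571])
collar (array([0.6178534 , 0.13568551, 0.14642782]), [0.0004634837377973931, 0.0004634837377973102])
((305.74971878515186, 300.5044994375703), 889.0, (286, 286, 40, 30)) ((250.19978969505783, 166.17560462670872), 158.5, (242, 160, 18, 13)) ((347.235142118863, 184.64082687338498), 64.5, (341, 181, 14, 8))
lens (array([ 0.59536039, -0.28994335,  0.01682016]), [0.00033906423652592903, 0.0010644388674190064, 0.0010246024475879492]) [ 0.59698346 -0.29483501  0.01      ]
scene 188 mid [ 0.52042549 -0.26385366] dir loupe x deg -14.984225459207186 via lens -22.032113394226965 0.11641230427488976
side 138 mid [ 0.5259912  -0.26127743] dir loupe x deg 4.373437553388856 via lens -25.29979382674833 0.12446079640065012
```

Head top is at 0.0725, so the pin is home. The collar is at about 0.146. I'm moving over the loupe's handle and turning the tool along it for a close view.

```bash
python3 -m crank '[{"rx":0,"ry":0,"rz":-0.143,"tx":-0.001,"ty":-0.009,"tz":-0.002,"jaw":0.05},{"rx":0,"ry":0,"rz":-0.143,"tx":-0.001,"ty":-0.009,"tz":-0.002,"jaw":0.05},{"rx":0,"ry":0,"rz":-0.143,"tx":-0.001,"ty":-0.009,"tz":-0.002,"jaw":0.05},{"rx":0,"ry":0,"rz":-0.143,"tx":-0.001,"ty":-0.009,"tz":-0.002,"jaw":0.05},{"rx":0,"ry":0,"rz":-0.143,"tx":-0.001,"ty":-0.009,"tz":-0.002,"jaw":0.05},{"rx":0,"ry":0,"rz":-0.143,"tx":-0.001,"ty":-0.009,"tz":-0.002,"jaw":0.05},{"rx":0,"ry":0,"rz":-0.143,"tx":-0.001,"ty":-0.009,"tz":-0.002,"jaw":0.05},{"rx":0,"ry":0,"rz":-0.143,"tx":-0.001,"ty":-0.009,"tz":-0.002,"jaw":0.05}]'
python3 -m crank '[{"rx":0,"ry":0,"rz":-0.143,"tx":-0.001,"ty":-0.009,"tz":-0.002,"jaw":0.05},{"rx":0,"ry":0,"rz":-0.143,"tx":-0.001,"ty":-0.009,"tz":-0.002,"jaw":0.05},{"rx":0,"ry":0,"rz":-0.143,"tx":-0.001,"ty":-0.009,"tz":-0.002,"jaw":0.05},{"rx":0,"ry":0,"rz":-0.143,"tx":-0.001,"ty":-0.009,"tz":-0.002,"jaw":0.05},{"rx":0,"ry":0,"rz":-0.143,"tx":-0.001,"ty":-0.009,"tz":-0.002,"jaw":0.05},{"rx":0,"ry":0,"rz":-0.143,"tx":-0.001,"ty":-0.009,"tz":-0.002,"jaw":0.05},{"rx":0,"ry":0,"rz":-0.143,"tx":-0.001,"ty":-0.009,"tz":-0.002,"jaw":0.05},{"rx":0,"ry":0,"rz":-0.143,"tx":-0.001,"ty":-0.009,"tz":-0.002,"jaw":0.05}]'
python3 -m crank '[{"rx":0,"ry":0,"rz":0,"tx":0,"ty":0,"tz":0,"jaw":0.05},{"rx":0,"ry":0,"rz":0,"tx":0,"ty":0,"tz":0,"jaw":0.05}]'
python3 snap.py w7
cat > lp.py <<'E'
import sys,pickle
from h import *
n=sys.argv[1];zl,zh=float(sys.argv[2]),float(sys.argv[3]) # heights of lens (glass), handle top
o=pickle.load(open(f"pics/{n}.pkl","rb"));w=cv2.imread(f"pics/{n}.png")
hsv=cv2.cvtColor(w,cv2.COLOR_BGR2HSV)
m=((hsv[...,1]<70)&(hsv[...,2]>90)).astype(np.uint8)
for c in sorted(cv2.findContours(m,cv2.RETR_EXTERNAL,2)[0],key=cv2.contourArea)[-6:]:
    (cx,cy),_,_=cv2.fitEllipse(c) if len(c)>5 else ((0,0),0,0)
    print("glass?",cv2.contourArea(c),cv2.boundingRect(c),round(cx,1),round(cy,1),plane("wrist",(cx,cy),zl,o).round(4))
b=(w.max(2)<60).astype(np.uint8)
for c in sorted(cv2.findContours(b,cv2.RETR_EXTERNAL,2)[0],key=cv2.contourArea)[-4:]:print("black",cv2.contourArea(c),cv2.boundingRect(c))
for y in range(100,400,12):
    x=np.nonzero(b[y,200:440])[0]+200
    if len(x):
        g=np.split(x,np.nonzero(np.diff(x)>1)[0]+1);print(y,[(int(a[0]),int(a[-1])) for a in g if len(a)>3])
E
python3 lp.py w7 .01 .028
```

```text
clock: 10.95
tcp_pos: [0.5467, -0.1914, 0.2164]
tcp_rot: [0.929, 0.37, 0.0, -0.0]
force: [-0.2, -0.1, -0.0]
finger_gap: 0.583
finger_force: 0.0
clock: 11.75
tcp_pos: [0.5389, -0.2633, 0.2003]
tcp_rot: [0.982, -0.191, -0.0, -0.0]
force: [-0.7, -0.6, 1.0]
finger_gap: 0.585
finger_force: 0.0
clock: 11.95
tcp_pos: [0.5388, -0.2634, 0.2005]
tcp_rot: [0.982, -0.188, -0.0, -0.0]
force: [-0.0, 0.3, 0.5]
finger_gap: 0.588
finger_force: 0.0
11.95 [ 0.5388 -0.2634  0.2005] [[0.93, -0.368, -0.0], [-0.368, -0.93, 0.001], [-0.0, -0.001, -1.0]] [ 0.48  0.34 -0.12  1.7   0.04  1.11 -1.6 ]
glass? 69.5 (369, 372, 15, 14) 369.8 384.2 [ 0.2554 -0.2211  0.01  ]
glass? 86.0 (381, 254, 14, 18) 387.4 260.0 [ 0.4145 -0.2957  0.01  ]
glass? 501.0 (434, 375, 32, 25) 456.5 420.1 [ 0.1558 -0.307   0.01  ]
glass? 2566.0 (292, 68, 59, 65) 322.0 100.3 [ 0.5969 -0.2907  0.01  ]
glass? 7541.5 (0, 157, 109, 166) 41.6 248.7 [0.5645 0.0461 0.01  ]
glass? 27559.0 (514, 0, 126, 400) 579.3 181.6 [ 0.4282 -0.5023  0.01  ]
black 73.5 (8, 295, 20, 19)
black 403.5 (326, 180, 16, 40)
black 826.5 (32, 219, 50, 39)
black 30595.5 (50, 253, 534, 147)
184 [(326, 335)]
196 [(327, 339)]
208 [(329, 337)]
256 [(256, 262), (375, 378)]
268 [(230, 239), (252, 263), (374, 383), (398, 404)]
280 [(223, 234), (248, 263), (374, 387), (403, 412)]
292 [(217, 229), (244, 263), (373, 392), (407, 419)]
304 [(206, 233), (243, 261), (376, 393), (403, 429)]
316 [(200, 258), (379, 439)]
328 [(200, 254), (382, 439)]
340 [(200, 251), (385, 439)]
352 [(200, 248), (389, 439)]
364 [(200, 251), (386, 439)]
376 [(201, 253), (384, 434)]
388 [(201, 434)]
```

```bash
python3 - <<'E'
from h import *
import pickle
o=pickle.load(open("pics/w7.pkl","rb"));w=cv2.imread("pics/w7.png")
print(w[170,300:350:3].tolist())
sp=w.max(2).astype(int)-w.min(2)
P=[]
for y in range(150,236,6):
    x=np.nonzero((sp[y,295:350]<40)&(w[y,295:350].max(1)<120))[0]+295
    if len(x):
        a=plane("wrist",(x[0]-.5,y),.028,o);b=plane("wrist",(x[-1]+.5,y),.028,o);print(y,x[0],x[-1],a[:2].round(4),b[:2].round(4),round(float(np.linalg.norm(a-b)),4));
    else:print(y)
E
```

```text
[[87, 98, 46], [88, 99, 47], [89, 99, 47], [89, 100, 47], [110, 123, 56], [127, 143, 67], [129, 144, 68], [89, 99, 46], [61, 66, 41], [65, 68, 52], [67, 70, 54], [71, 74, 55], [70, 75, 55], [111, 123, 60], [129, 142, 68], [129, 143, 69], [128, 142, 69]]
150 321 335 [ 0.5572 -0.2734] [ 0.5521 -0.2863] 0.0138
156 321 336 [ 0.552  -0.2713] [ 0.5465 -0.2851] 0.0148
162 322 336 [ 0.5464 -0.2701] [ 0.5412 -0.2831] 0.014
168 323 337 [ 0.5407 -0.2689] [ 0.5355 -0.282 ] 0.0141
174 324 338 [ 0.5349 -0.2677] [ 0.5297 -0.2808] 0.0142
180 324 339 [ 0.5294 -0.2655] [ 0.5238 -0.2796] 0.0152
186 325 339 [ 0.5235 -0.2642] [ 0.5182 -0.2776] 0.0143
192 326 340 [ 0.5175 -0.2629] [ 0.5122 -0.2763] 0.0144
198 327 341 [ 0.5115 -0.2616] [ 0.5061 -0.2751] 0.0145
204 327 341 [ 0.5057 -0.2594] [ 0.5004 -0.273 ] 0.0146
210 328 342 [ 0.4995 -0.2581] [ 0.4941 -0.2717] 0.0147
216 330 342 [ 0.4929 -0.2576] [ 0.4882 -0.2695] 0.0128
222
228 303 306 [ 0.4908 -0.228 ] [ 0.4893 -0.2317] 0.004
234
```

The handle is clear: 14 mm wide at z = 0.028, axis at −14.4°, grip point (0.534, −0.2745). Next: align and descend.

```bash
python3 -m crank '[{"rx":0,"ry":0,"rz":0.126,"tx":-0.0048,"ty":-0.0111,"tz":-0.02,"jaw":0.045},{"rx":0,"ry":0,"rz":0,"tx":0,"ty":0,"tz":-0.05,"jaw":0.045},{"rx":0,"ry":0,"rz":0,"tx":0,"ty":0,"tz":-0.05,"jaw":0.045},{"rx":0,"ry":0,"rz":0,"tx":0,"ty":0,"tz":-0.04,"jaw":0.045},{"rx":0,"ry":0,"rz":0,"tx":0,"ty":0,"tz":0,"jaw":0.045},{"rx":0,"ry":0,"rz":0,"tx":0,"ty":0,"tz":0,"jaw":0.045},{"rx":0,"ry":0,"rz":0,"tx":0,"ty":0,"tz":0,"jaw":0.045}]'
```

```text
clock: 12.7
tcp_pos: [0.5359, -0.2766, 0.0434]
tcp_rot: [0.992, -0.127, 0.002, 0.001]
force: [-0.3, 0.3, 0.2]
finger_gap: 0.529
finger_force: 0.0
```

```bash
python3 -m crank '[{"rx":0,"ry":0,"rz":0,"tx":-0.0018,"ty":0.002,"tz":-0.015,"jaw":0.045},{"rx":0,"ry":0,"rz":0,"tx":0,"ty":0,"tz":-0.015,"jaw":0.045},{"rx":0,"ry":0,"rz":0,"tx":0,"ty":0,"tz":-0.006,"jaw":0.045},{"rx":0,"ry":0,"rz":0,"tx":0,"ty":0,"tz":0,"jaw":0.045},{"rx":0,"ry":0,"rz":0,"tx":0,"ty":0,"tz":0,"jaw":0.045},{"rx":0,"ry":0,"rz":0,"tx":0,"ty":0,"tz":0,"jaw":0.045}]'
```

```text
clock: 13.3
tcp_pos: [0.5323, -0.2744, 0.0052]
tcp_rot: [0.992, -0.128, 0.001, 0.0]
force: [0.3, 0.4, -0.3]
finger_gap: 0.524
finger_force: 0.0
```

```bash
python3 -m crank '[{"rx":0,"ry":0,"rz":0,"tx":0,"ty":0,"tz":0,"jaw":0.005},{"rx":0,"ry":0,"rz":0,"tx":0,"ty":0,"tz":0,"jaw":0.005},{"rx":0,"ry":0,"rz":0,"tx":0,"ty":0,"tz":0,"jaw":0.005},{"rx":0,"ry":0,"rz":0,"tx":0,"ty":0,"tz":0,"jaw":0.005},{"rx":0,"ry":0,"rz":0,"tx":0,"ty":0,"tz":0,"jaw":0.005},{"rx":0,"ry":0,"rz":0,"tx":0,"ty":0,"tz":0,"jaw":0.005},{"rx":0,"ry":0,"rz":0,"tx":0,"ty":0,"tz":0,"jaw":0.005}]' 80
```

```text
clock: 14.0
tcp_pos: [0.532, -0.2743, 0.0051]
tcp_rot: [0.992, -0.128, 0.0, 0.0]
force: [-0.7, 0.3, 5.4]
finger_gap: 0.144
finger_force: 79.0
```

```bash
python3 -m crank '[{"rx":0,"ry":0,"rz":0,"tx":0,"ty":0,"tz":0.005,"jaw":0.005},{"rx":0,"ry":0,"rz":0,"tx":0,"ty":0,"tz":0.015,"jaw":0.005},{"rx":0,"ry":0,"rz":0,"tx":0,"ty":0,"tz":0.03,"jaw":0.005},{"rx":0,"ry":0,"rz":0,"tx":0,"ty":0,"tz":0.03,"jaw":0.005},{"rx":0,"ry":0,"rz":0,"tx":0,"ty":0,"tz":0.03,"jaw":0.005},{"rx":0,"ry":0,"rz":0,"tx":0,"ty":0,"tz":0.03,"jaw":0.005},{"rx":0,"ry":0,"rz":0,"tx":0,"ty":0,"tz":0.01,"jaw":0.005},{"rx":0,"ry":0,"rz":0,"tx":0,"ty":0,"tz":0,"jaw":0.005}]'
python3 snap.py w8; python3 lp.py w8 .16 .18 | grep glass
python3 - <<'E'
from h import *
import pickle
o=r.get_obs();t=o["tcp_pos"];Q=R.from_quat(o["tcp_rot"]).as_matrix()
w=cv2.imread("pics/w8.png")
c=r.camera_params("wrist");T=np.array(c["tool_from_camera"]);K=np.array(c["intrinsics"])
# predicted pixel of lens centre for untilted grip; tool coords from grasp values
for dz in(0,.003,-.003):
    p=np.array([.0669,0,-.005+dz]);q=np.linalg.inv(T)@np.r_[p,1];q=q[:3]*[1,-1,-1];print(dz,(K@q/q[2])[:2].round(1))
E
```

```text
clock: 14.8
tcp_pos: [0.5327, -0.2744, 0.1564]
tcp_rot: [0.992, -0.128, 0.002, 0.001]
force: [-0.8, -0.0, -0.9]
finger_gap: 0.144
finger_force: 78.3
14.8 [ 0.5327 -0.2744  0.1564] [[0.967, -0.253, 0.003], [-0.253, -0.967, -0.002], [0.004, 0.001, -1.0]] [ 0.51  0.37 -0.13  1.75  0.06  1.02 -1.47]
glass? 37.5 (286, 293, 11, 10) 290.9 293.4 [ 0.5235 -0.259   0.16  ]
glass? 40.0 (406, 394, 13, 6) 412.9 397.1 [ 0.4451 -0.304   0.16  ]
glass? 42.0 (340, 293, 11, 10) 373.9 251.2 [ 0.5353 -0.3015  0.16  ]
glass? 1972.0 (0, 190, 53, 92) 19.4 241.7 [ 0.5803 -0.149   0.16  ]
glass? 13444.5 (256, 40, 126, 146) 317.4 116.8 [ 0.5994 -0.2918  0.16  ]
glass? 23804.0 (527, 0, 113, 400) 495.4 262.6 [ 0.5155 -0.3542  0.16  ]
0 [317.5 122.6]
0.003 [317.5 121.7]
-0.003 [317.5 123.5]
```

```bash
cat > rim.py <<'E'
import sys,pickle
from h import *
from scipy.optimize import least_squares
n=sys.argv[1];o=pickle.load(open(f"pics/{n}.pkl","rb"));w=cv2.imread(f"pics/{n}.png")
g=w.max(2);b=(g<75).astype(np.uint8)
# edge between black rim and bright glass: radial search from the centre
c0=np.array([317.5,117.]);E=[[],[]]
for a in np.radians(np.arange(0,360,5)):
    u=np.array([np.cos(a),np.sin(a)]);pr=[int(g[tuple((c0+u*k)[::-1].round().astype(int))]) if (c0+u*k).min()>=0 else 255 for k in range(40,115)]
    ins=[k for k in range(75) if pr[k]<75]
    if ins:
        E[0].append((*(c0+u*(ins[0]+40)),))
        out=[k for k in range(ins[0],75) if pr[k]>=75]
        if out:E[1].append((*(c0+u*(out[0]+40)),))
for nm,pts in zip(("inner","outer"),E):
    pts=np.array(pts,np.float32);e=cv2.fitEllipse(pts);print(nm,len(pts),"ellipse",np.round(e[0],1),np.round(e[1],1),round(e[2],1))
E
python3 rim.py w8
python3 - <<'E'
import cv2
w=cv2.imread("pics/w8.png").max(2)
print("col",[(y,int(w[y,318])) for y in range(0,300,6)])
print("row",[(x,int(w[115,x])) for x in range(220,420,5)])
E
```

```text
inner 50 ellipse [321.4 117.1] [128.9 142.2] 34.0
outer 47 ellipse [314.9 121.4] [154.6 176.5] 9.9
col [(0, 143), (6, 142), (12, 163), (18, 142), (24, 142), (30, 143), (36, 144), (42, 94), (48, 89), (54, 87), (60, 148), (66, 197), (72, 195), (78, 196), (84, 196), (90, 179), (96, 177), (102, 176), (108, 176), (114, 177), (120, 178), (126, 178), (132, 179), (138, 181), (144, 181), (150, 200), (156, 201), (162, 201), (168, 201), (174, 201), (180, 150), (186, 83), (192, 53), (198, 52), (204, 38), (210, 44), (216, 47), (222, 47), (228, 44), (234, 43), (240, 33), (246, 34), (252, 30), (258, 30), (264, 29), (270, 26), (276, 28), (282, 28), (288, 26), (294, 26)]
row [(220, 134), (225, 134), (230, 134), (235, 119), (240, 57), (245, 57), (250, 59), (255, 66), (260, 159), (265, 177), (270, 176), (275, 175), (280, 176), (285, 176), (290, 176), (295, 188), (300, 176), (305, 176), (310, 177), (315, 177), (320, 178), (325, 177), (330, 179), (335, 192), (340, 199), (345, 200), (350, 201), (355, 201), (360, 203), (365, 202), (370, 201), (375, 184), (380, 117), (385, 85), (390, 83), (395, 78), (400, 100), (405, 203), (410, 143), (415, 141)]
```

```bash
python3 - <<'E'
from h import *
c=r.camera_params("wrist");T=np.array(c["tool_from_camera"]);K=np.array(c["intrinsics"])
def pj(p):
    q=np.linalg.inv(T)@np.r_[p,1];q=q[:3]*[1,-1,-1];return (K@q/q[2])[:2].round(1)
g=np.array([0,0,-.019])
for th in(-3,0,3):
    Ry=R.from_euler("y",th,degrees=True).as_matrix()
    f=lambda p:pj(g+Ry@(np.array(p)-g))
    print(th,"far",f((.0969,0,-.015)),"sides",f((.0669,.03,-.015)),f((.0669,-.03,-.015)),"c",f((.0669,0,-.005)),"rise mm",((Ry@np.array([.067,0,0]))[2]*-1e3).round(1))
w=cv2.imread("pics/w8.png").max(2)
print(w[34:48,318].tolist(),w[100:140:13,230:244].tolist(),w[120,396:412].tolist())
print([int(x) for x in w[220,290:350:2]],[int(x) for x in w[240,290:350:2]])
# static views
s=r.snapshot("scene");d=r.snapshot("side");cv2.imwrite("pics/scene3.png",s);cv2.imwrite("pics/side3.png",d)
E
```

```text
-3 far [317.4  39.1] sides [397.  125.5] [237.9 125.5] c [317.5 123.6] rise mm -3.5
0 far [317.4  36.4] sides [399.1 125.9] [235.8 125.9] c [317.5 122.6] rise mm -0.0
3 far [317.4  34.3] sides [401.3 126.8] [233.6 126.8] c [317.5 122. ] rise mm 3.5
[143, 144, 144, 143, 137, 114, 98, 95, 94, 94, 90, 92, 91, 90] [[134, 135, 135, 135, 136, 135, 134, 131, 110, 83, 62, 58, 59, 58], [135, 135, 134, 134, 135, 126, 101, 71, 57, 57, 57, 57, 57, 57], [134, 134, 135, 134, 134, 125, 98, 67, 56, 56, 56, 57, 57, 57], [142, 140, 138, 137, 135, 134, 127, 103, 72, 56, 53, 55, 55, 55]] [79, 77, 77, 78, 91, 121, 140, 145, 150, 174, 201, 192, 161, 147, 143, 143]
[93, 92, 93, 93, 90, 59, 39, 43, 45, 44, 44, 45, 46, 46, 44, 46, 45, 47, 47, 47, 47, 45, 43, 79, 136, 140, 141, 140, 140, 141] [123, 117, 114, 105, 97, 67, 30, 29, 32, 32, 31, 33, 33, 34, 33, 37, 42, 43, 43, 44, 43, 42, 40, 105, 138, 138, 138, 137, 137, 138]
```

The rim's outline agrees with a level grip: width 164.7 px against 163.3 predicted. The lens sits 66 mm ahead of the TCP and 5 mm above it. Carrying it over the pin.

```bash
python3 -m crank '[{"rx":0,"ry":0,"rz":0.02,"tx":-0.002,"ty":0.013,"tz":0,"jaw":0.005},{"rx":0,"ry":0,"rz":0.043,"tx":-0.0035,"ty":0.0264,"tz":0,"jaw":0.005},{"rx":0,"ry":0,"rz":0.043,"tx":-0.0035,"ty":0.0264,"tz":0,"jaw":0.005},{"rx":0,"ry":0,"rz":0.043,"tx":-0.0035,"ty":0.0264,"tz":0,"jaw":0.005},{"rx":0,"ry":0,"rz":0.043,"tx":-0.0035,"ty":0.0264,"tz":0,"jaw":0.005},{"rx":0,"ry":0,"rz":0.043,"tx":-0.0035,"ty":0.0264,"tz":0,"jaw":0.005},{"rx":0,"ry":0,"rz":0.043,"tx":-0.0035,"ty":0.0264,"tz":0,"jaw":0.005},{"rx":0,"ry":0,"rz":0.043,"tx":-0.0035,"ty":0.0264,"tz":0,"jaw":0.005}]'
python3 -m crank '[{"rx":0,"ry":0,"rz":0.043,"tx":-0.0035,"ty":0.0264,"tz":0,"jaw":0.005},{"rx":0,"ry":0,"rz":0.043,"tx":-0.0035,"ty":0.0264,"tz":0,"jaw":0.005},{"rx":0,"ry":0,"rz":0.043,"tx":-0.0035,"ty":0.0264,"tz":0,"jaw":0.005},{"rx":0,"ry":0,"rz":0.043,"tx":-0.0035,"ty":0.0264,"tz":0,"jaw":0.005},{"rx":0,"ry":0,"rz":0.025,"tx":-0.0015,"ty":0.0134,"tz":0,"jaw":0.005},{"rx":0,"ry":0,"rz":0,"tx":0,"ty":0,"tz":0,"jaw":0.005},{"rx":0,"ry":0,"rz":0,"tx":0,"ty":0,"tz":0,"jaw":0.005},{"rx":0,"ry":0,"rz":0,"tx":0,"ty":0,"tz":0,"jaw":0.005}]'
python3 snap.py w9; python3 - <<'E'
from h import *
import pickle
s=r.snapshot("scene");d=r.snapshot("side");cv2.imwrite("pics/scene4.png",s);cv2.imwrite("pics/side4.png",d)
# collar height from dark blobs at several views
def blob(im,x0,x1,y0,y1,t=60):
    m=(im[y0:y1,x0:x1].max(2)<t).astype(np.uint8);m=cv2.morphologyEx(m,cv2.MORPH_OPEN,np.ones((3,3),np.uint8))
    b=cv2.boundingRect(m);return (b[0]+x0,b[1]+y0,b[2],b[3]),(b[0]+x0+b[2]/2-.5,b[1]+y0+b[3]/2-.5)
ax=np.array([.6175,.1357])
def zat(o,d):
    k=((ax-o[:2])@d[:2])/(d[:2]@d[:2]);return o[2]+k*d[2]
S0=cv2.imread("pics/scene0.png");D0=cv2.imread("pics/side0.png");W2=cv2.imread("pics/w2.png")
a=blob(S0,368,390,236,258);b=blob(D0,255,274,216,236);c=blob(W2,445,495,55,105)
o2=pickle.load(open("pics/w2.pkl","rb"))
print(a,b,c)
print(zat(*ray("scene",a[1])),zat(*ray("side",b[1])),zat(*ray("wrist",c[1],o2)))
print(tri(ray("scene",a[1]),ray("side",b[1]),ray("wrist",c[1],o2)))
w=cv2.imread("pics/w9.png")
o=np.zeros((600,800,3),np.uint8);o[:400,:480]=w[:,80:560]
o[:280,480:]=cv2.resize(s[190:260,330:410],(320,280),interpolation=2);o[280:560,480:]=cv2.resize(d[200:270,250:330],(320,280),interpolation=2)
o[400:,:240]=cv2.resize(D0[211:241,247:283],(240,200),interpolation=2);o[400:,240:480]=cv2.resize(S0[232:262,361:397],(240,200),interpolation=2)
cv2.imwrite("pics/crop5.png",o)
E
```

```text
clock: 15.75
tcp_pos: [0.5048, -0.074, 0.1546]
tcp_rot: [0.999, 0.034, 0.0, 0.0]
force: [-0.2, 0.6, -1.4]
finger_gap: 0.146
finger_force: 78.3
clock: 16.55
tcp_pos: [0.4899, 0.041, 0.1544]
tcp_rot: [0.992, 0.129, -0.0, 0.001]
force: [-0.9, -0.3, -0.6]
finger_gap: 0.146
finger_force: 78.2
16.55 [0.4899 0.041  0.1544] [[0.967, 0.256, -0.0], [0.256, -0.967, -0.001], [-0.0, 0.001, -1.0]] [ 0.17  0.21 -0.39  1.99  0.1   0.96 -1.58]
((373, 243, 11, 12), (378.0, 248.5)) ((260, 224, 9, 6), (264.0, 226.5)) ((453, 64, 34, 33), (469.5, 80.0))
0.13759370608005572 0.14329119525919543 0.14183137717297428
(array([0.6184593 , 0.13549855, 0.14147605]), [0.0017508617449897837, 0.0008397554719402441, 0.001233750804859295])
```

View pics/crop5.png

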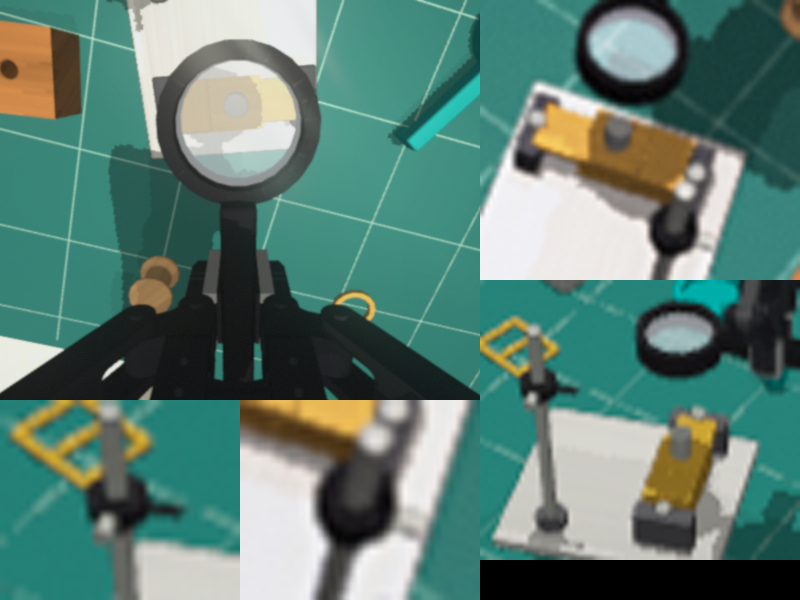

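The last view shows the loupe level over the hinge, with the pin's head inside the lens at wrist pixel (316,104). The collar is untouched, at side (264,226) and scene (378,247). The collar height still needs sharpening. w5 saw it from close by, expected near pixel (515,162).

```bash
python3 - <<'E'
from h import *
import pickle
o=pickle.load(open("pics/w5.pkl","rb"));w=cv2.imread("pics/w5.png")
m=((w.max(2)<70)).astype(np.uint8);z=np.zeros_like(m);z[100:240,440:600]=m[100:240,440:600]
z=cv2.morphologyEx(z,cv2.MORPH_OPEN,np.ones((5,5),np.uint8))
for c in cv2.findContours(z,cv2.RETR_EXTERNAL,2)[0]:
    if cv2.contourArea(c)>100:print(cv2.contourArea(c),cv2.boundingRect(c))
for y in range(110,225,5):print(y,"".join("#" if v<45 else "+" if v<75 else "-" if v<130 else "." for v in w[y,440:600:2].max(1)))
for n,x,r_ in(("side0",(259,261,263,267,269),(216,236)),("scene0",(373,375,381,383),(236,260))):
    im=cv2.imread(f"pics/{n}.png").max(2)
    for xx in x:print(n,xx,r_[0],im[r_[0]:r_[1],xx].tolist())
E
```

```text
2443.0 (482, 135, 73, 61)
110 ........................------------------------------.............-.......-..-.
115 .......................-----------------..........---------............--.......
120 -....................-------------------.........----------.....................
125 --...................------------------..........----------.....................
130 -------.............-------------------.........--------.............-..........
135 ---------------..--.-.-----------++++--.........--------......................-.
140 ..---------------------------+#########++++++++++++----..............-..........
145 .......------------------+#########+++++##########+##+--.....................-..
150 ............-----------++#######++++###################+--......................
155 ...............-------++######++++++++###################+-.....................
160 .......-++---------+++++++##++++++++###+---------++++####+-............-........
165 .......-+++++-------++++++#++++++++++++-----------------++-................-....
170 ........--------------++++++++++++++++++++++-+----
[... 1213 characters left out ...]
de0 267 216 [194, 183, 183, 111, 126, 120, 85, 39, 39, 39, 36, 28, 19, 50, 99, 122, 146, 176, 178, 168]
side0 269 216 [140, 129, 104, 126, 129, 129, 127, 141, 140, 83, 45, 36, 90, 125, 129, 128, 172, 210, 209, 209]
scene0 373 236 [127, 79, 80, 93, 115, 127, 122, 106, 72, 35, 28, 21, 20, 28, 63, 116, 174, 224, 227, 192, 150, 130, 107, 91]
scene0 375 236 [185, 105, 76, 82, 81, 67, 42, 30, 32, 33, 34, 36, 31, 31, 24, 10, 13, 33, 54, 63, 65, 66, 67, 69]
scene0 381 236 [201, 221, 222, 175, 96, 68, 66, 64, 59, 50, 38, 30, 25, 31, 26, 22, 68, 169, 237, 237, 234, 234, 233, 233]
scene0 383 236 [140, 159, 142, 95, 76, 80, 68, 51, 49, 42, 30, 25, 31, 52, 77, 116, 198, 236, 236, 233, 233, 234, 234, 234]
```

```bash
python3 - <<'E'
from h import *
import pickle
o=pickle.load(open("pics/w5.pkl","rb"));ax=np.array([.6175,.1357])
def zat(o,d,a):
    k=((a-o[:2])@d[:2])/(d[:2]@d[:2]);return o[2]+k*d[2]
for nm,px,s in(("top",(557,158),1),("bot",(483,163),-1)):
    c,d=ray("wrist",px,o);u=(ax-c[:2]);u/=np.linalg.norm(u)
    print(nm,zat(c,d,ax+.013*s*u),"per mm xy",zat(c,d,ax+(.013*s+.001)*u)-zat(c,d,ax+.013*s*u))
# scene/side: silhouette column extents -> mean
side=((267+261)/2,((222.5+229.6)/2)) ; 
for px in((264,225.7),(264,226)):
  for q in((378,246.7),(378,247.3)):
    print(px,q,zat(*ray("side",px),ax),zat(*ray("scene",q),ax),tri(ray("side",px),ray("scene",q))[0].round(4))
E
```

```text
top 0.14936412568311044 per mm xy -0.0013580679704918719
bot 0.14602990662585028 per mm xy -0.001849462250749695
(264, 225.7) (378, 246.7) 0.14623311264415273 0.14622173713600506 [0.6176 0.1357 0.1463]
(264, 225.7) (378, 247.3) 0.14623311264415273 0.14336113264364203 [0.6181 0.1359 0.1458]
(264, 226) (378, 246.7) 0.14513086499442251 0.14622173713600506 [0.6174 0.1358 0.1455]
(264, 226) (378, 247.3) 0.14513086499442251 0.14336113264364203 [0.6179 0.136  0.1449]
```

Collar middle is about 0.146 from all views. Next comes the fine placement.

```bash
python3 -m crank '[{"rx":0,"ry":0,"rz":0,"tx":0.0003,"ty":0.0018,"tz":-0.005,"jaw":0.005},{"rx":0,"ry":0,"rz":0,"tx":0,"ty":0,"tz":-0.005,"jaw":0.005},{"rx":0,"ry":0,"rz":0,"tx":0,"ty":0,"tz":-0.0034,"jaw":0.005},{"rx":0,"ry":0,"rz":0,"tx":0,"ty":0,"tz":0,"jaw":0.005},{"rx":0,"ry":0,"rz":0,"tx":0,"ty":0,"tz":0,"jaw":0.005},{"rx":0,"ry":0,"rz":0,"tx":0,"ty":0,"tz":0,"jaw":0.005},{"rx":0,"ry":0,"rz":0,"tx":0,"ty":0,"tz":0,"jaw":0.005}]'; python3 snap.py w10; python3 - <<'E'
from h import *
import pickle
o=pickle.load(open("pics/w10.pkl","rb"));w=cv2.imread("pics/w10.png");t=o["tcp_pos"];Q=R.from_quat(o["tcp_rot"]).as_matrix()
print("lens pred",t+Q@[.066,.0003,-.005])
g=w.max(2)
print("head in w9",plane("wrist",(316,103.5),.072,pickle.load(open("pics/w9.pkl","rb"))))
for y in(110,122,134):
    a=g[y].astype(int);print(y,"outer/inner edges",[x for x in range(215,425) if (a[x]<80)!=(a[x+1]<80)])
print([y for y in range(10,215) if (g[y,318]<110)!=(g[y+1,318]<110)])
v=cv2.cvtColor(w,cv2.COLOR_BGR2HSV)[...,1]
for y in range(78,132,4):print(y,"".join(f"{int(x)//10:3d}" for x in v[y,280:356:4]))
s=r.snapshot("side");sc=r.snapshot("scene")
def glass(im,x0,x1,y0,y1):
    h=cv2.cvtColor(im,cv2.COLOR_BGR2HSV);m=((h[...,1]<90)&(h[...,2]>100)).astype(np.uint8);z=np.zeros_like(m);z[y0:y1,x0:x1]=m[y0:y1,x0:x1]
    c=max(cv2.findContours(z,0,2)[0],key=cv2.contourArea);return cv2.fitEllipse(c),cv2.boundingRect(c)
a=glass(s,288,312,203,222);b=glass(sc,352,386,188,218);print(a,b,tri(ray("side",a[0][0]),ray("scene",b[0][0])))
E
```

```text
clock: 17.4
tcp_pos: [0.4902, 0.0446, 0.1413]
tcp_rot: [0.991, 0.131, 0.0, 0.0]
force: [-0.2, 0.3, -1.7]
finger_gap: 0.142
finger_force: 78.2
17.4 [0.4902 0.0446 0.1413] [[0.966, 0.259, 0.0], [0.259, -0.966, -0.0], [0.0, 0.0, -1.0]] [ 0.17  0.23 -0.39  2.    0.11  0.93 -1.59]
lens pred [0.5539997  0.06139324 0.14634811]
head in w9 [0.5556049  0.05943473 0.072     ]
110 outer/inner edges [237, 256, 395, 398]
122 outer/inner edges [236, 254, 381, 383]
134 outer/inner edges [237, 255, 380, 385]
[52, 58, 185]
78   0  0  0  0  0  1  1  1  1  2  2  2  3  3  4  5  5  0  0
82   3  4  4  4  4  4  4  4  4  4  4  4  4  4  4  5  5  5  5
86   4  4  4  4  4  4  4  4  4  4  4  4  4  4  4  5  5  5  5
90   4  4  4  4  4  4  4  4  4  4  4  4  4  4  4  4  5  5  5
94   4  4  4  4  4  4  4  4  4  4  2  3  4  4  4  4  5  5  5
98   4  4  4  4  4  4  4  4  3  0  0  0  1  4  4  4  5  5  5
102   4  4  4  4  4  4  4  4  0  0  0  0  0  2  4  4  4  5  5
106   4  4  4  4  4  4  4  3  0  0  0  0  0  0  4  4  4  5  5
110   4  4  4  4  4  4  4  2  0  0  0  0  0  0  4  4  4  5  5
114   4  4  4  4  4  4  4  4  0  0  0  0  0  1  4  4  4  5  5
118   5  4  4  4  4  4  4  4  2  0  0  0  0  4  4  4  5  5  5
122   4  4  4  4  4  4  4  4  4  3  2  2  4  4  4  4  5  5  5
126   5  4  4  4  4  4  4  4  4  4  4  4  4  4  4  4  5  4  1
130   4  4  4  4  4  4  4  4  4  4  4  4  4  4  4  4  5  4  0
(((298.6948547363281, 217.1531982421875), (9.773970603942871, 16.056507110595703), 91.3287582397461), (291, 212, 16, 10)) (((368.2850036621094, 204.81951904296875), (17.138870239257812, 21.325023651123047), 97.67320251464844), (357, 196, 23, 18)) (array([0.55393205, 0.06205541, 0.15187776]), [0.0007131349955205806, 0.0007131349955205138])
```

```bash
python3 -m crank '[{"rx":0,"ry":0,"rz":0,"tx":0.0005,"ty":-0.0018,"tz":0,"jaw":0.005},{"rx":0,"ry":0,"rz":0,"tx":0,"ty":0,"tz":0,"jaw":0.005},{"rx":0,"ry":0,"rz":0,"tx":0,"ty":0,"tz":0,"jaw":0.005},{"rx":0,"ry":0,"rz":0,"tx":0,"ty":0,"tz":0,"jaw":0.005},{"rx":0,"ry":0,"rz":0,"tx":0,"ty":0,"tz":0,"jaw":0.005},{"rx":0,"ry":0,"rz":0,"tx":0,"ty":0,"tz":0,"jaw":0.005},{"rx":0,"ry":0,"rz":0,"tx":0,"ty":0,"tz":0,"jaw":0.005},{"rx":0,"ry":0,"rz":0,"tx":0,"ty":0,"tz":0,"jaw":0.005}]'; python3 snap.py w11; python3 - <<'E'
from h import *
import pickle
o=pickle.load(open("pics/w11.pkl","rb"));w=cv2.imread("pics/w11.png");t=o["tcp_pos"];Q=R.from_quat(o["tcp_rot"]).as_matrix()
print("lens pred",t+Q@[.066,.0003,-.005])
v=cv2.cvtColor(w,cv2.COLOR_BGR2HSV)[...,1];m=np.zeros_like(v);m[84:130,295:345]=(v[84:130,295:345]<25)
c=max(cv2.findContours(m,0,2)[0],key=cv2.contourArea);e=cv2.fitEllipse(c);print(e,"head",plane("wrist",e[0],.072,o))
g=w.max(2);print([[x for x in range(215,425) if (g[y,x]<80)!=(g[y,x+1]<80)] for y in(118,126,134)])
E
```

```text
clock: 18.35
tcp_pos: [0.4905, 0.0428, 0.1411]
tcp_rot: [0.991, 0.131, 0.0, 0.0]
force: [0.4, -0.6, -1.6]
finger_gap: 0.146
finger_force: 78.2
18.35 [0.4905 0.0428 0.1411] [[0.966, 0.259, 0.0], [0.259, -0.966, -0.0], [-0.0, 0.0, -1.0]] [ 0.17  0.23 -0.39  2.    0.11  0.93 -1.59]
lens pred [0.55434824 0.05956889 0.14614907]
((318.259521484375, 108.08360290527344), (24.804439544677734, 27.232786178588867), 179.08815002441406) head [0.55486539 0.05958397 0.072     ]
[[236, 254, 382, 383, 397, 399], [237, 255, 381, 384], [237, 255, 380, 386]]
```

The lens is within 1 mm of the head axis, at the collar's height, with the grip steady and no slip. Handing in.

```bash
python3 -c "
from bench import r
print(r.finish_job())"
```

```text
the job is handed in; nothing more can be done
None
```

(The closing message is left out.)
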